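# Load the food dryer and latch its door

## Task

Get the food dryer ready to run: slide its pulled-out top tray of mushrooms all the way in, then swing the door shut and press it home until the spring latch snaps in behind its keeper and holds the door by itself. Go gently, without slamming the door or forcing anything, let go at the end, and leave the other things on the table and on the dryer where they are.

Things in the scene. Friction and masses are not known exactly. Their poses are not given: they have to be found in the camera images.
- dryer: white countertop food dryer, fixed: origin on the table under the middle of the chamber's front plane; x points into the chamber (the front looks along -x), y to the hinge side, z up. Housing x 0 to 270 mm, chamber y -105 to +105, control column y -200 to -105, top at z 225. Its two lower trays are fixed and already in. Pressing any part of the dryer harder than 25 N is forcing it.
- tray (a joint): how far the top tray stands out, m: 0 is fully home against a soft stop, grows as it comes out along the dryer's -x. Sliding it takes 2 to 3 N; it stays where it is left. The door cannot close over it while it stands out.
- tray_lip (a point): top middle of the front face of the top tray's lip, a steel strip 156 mm wide along the dryer's y, 28 mm high and 4 mm thick, its top 202 mm above the table. The face looks along the dryer's -x; with the tray home it stands 2 mm proud of the housing's front, so it can be pushed home from outside.
- door (a joint): door angle, rad: about 0 is shut, grows as it opens to the dryer's -x (1.57: square to the front). The hinge is light (under 0.1 N m) and the door stays where left. The keeper was set by hand: the latched angle lies anywhere from -0.035 to +0.035, and the angle alone does not tell if it is latched. Nearly shut, faster than 1.5 rad/s is slamming, and pressing harder than 16 N is forcing it.
- door_hinge (a point): point on the door's upright hinge line, level with the door's top edge. Aluminium frame with clear window, 205 mm wide from hinge line to free edge, 16 mm thick (8 mm each side of the hinge line), 20 to 220 mm above the table. At angle a it reaches from the hinge along (-sin a, -cos a) in the dryer's x, y; its outer face, to be pushed, looks along (-cos a, sin a).
- door_edge (a point): top corner of the door's outer face at its free edge. The outer face is plain from 155 to 220 mm above the table; below that, beside the free edge, sits the dark latch case (54 mm wide, 20 mm thick, 86 to 134 mm above the table).
- bolt (a joint): how far the brass latch bolt is pushed back into its case, m: 0 fully sprung out, about 0.009 while riding over the keeper's lip. Pushed 40 mm in from the free edge, the door then needs up to 9 N; past the lip the force falls and the bolt snaps out. 2 mm of door travel later a firm rubber buffer stops the door.
- bolt_tip (a point): tip of the bolt's nose, 18 mm past the door's free edge, 110 mm above the table; its bevel faces the dryer. It meets the steel keeper on the front of the control column at a door angle of 0.02 to 0.1. Let go too early, a rubber seal pushes the door back or the bolt stays pushed in, half latched.
- scale: bystander: white kitchen scale, 200 x 130 x 30 mm; origin under its centre
- mug: bystander: pink mug, 72 mm across, 88 mm high, handle to its own +y; origin under its centre
- jar: bystander: brown jar with a white lid, 72 mm across, 100 mm high; origin under its centre
- tub: bystander: white tub with a blue lid, 94 mm across, 63 mm high, standing on the dryer's top; origin under its centre

How it is judged:
By the outcome, as a careful person would: the job done as asked, in the order asked, and still so for the second after the job is handed in, with the robot touching nothing.
It also fails if it takes over 58 s, if anything falls off the work surface, if the arm or the gripper's body presses on something with over 40 N, if the wrist force passes 120 N, or if a joint passes its speed limit or range.

## Robot

A 6-joint arm with a two-finger parallel gripper is mounted at the origin on the work surface. World frame = base frame: x ahead of the robot, y to its left, z up, the work surface at z = 0. Lengths are in m, angles in rad, forces in N, time in s.
With the tool pointing down it reaches from about 0.35 to 0.975 m from the base axis. Payload 7.1 kg.
Tool frame: the origin (TCP) lies at the very end of the fingers, on their centre line; the grasp point (between the pads) lies 19 mm behind it; z points along the fingers, x is the direction in which the jaws open and shut, and the axes are right-handed (so a half turn about z gives the same grasp; the last joint's range is limited). The gripper opens to 88 mm and grips with 3 to 60 N. Pads are 20 mm wide; open, the fingers measure 115 mm over their backs; the gripper's body (75 mm by 178 mm) begins 61 mm behind the grasp point.
Start: joints at [1.186, 0.423, 1.63, -0, 1.089, -0.019], TCP at [0.224, 0.584, 0.223] pointing down, gripper open.
Joint ranges: [-3, 3], [-0.9, 2.11], [0.09, 2.58], [-1.31, 4.45], [0.11, 2.69], [-2.54, 2.54]. Speed limits (rad/s): [2.39, 2.39, 3.01, 3.14, 3.14, 3.14].

## Interface

Orientations are given as a rotation vector (axis times angle).
In Python, from bench import status, eyes, order gives the robot as it stands.
- The arm moves only by the tool step_arm, never from a script. Its argument "commands" is a list of rows, each an object of numbers: "hand": the finger opening in cm, from 0 to 8.78; "dx", "dy", "dz": the shift along the tool's x, y, z in cm; "ax", "ay", "az": the turn, a rotation vector about the tool's x, y, z in degrees. A call has 1 to 20 rows; each row shifts and turns the pose as measured when the row begins, along the tool's axes as they then stand; what a row does not reach is not made up. A row lasts 1/10 s, in which the tool goes at most 50 mm and 8.59 degrees, less where a joint would pass 70% of its speed; a pose out of reach is approached as far as the arm can. A call with a gripper value outside its range is refused whole. The fingers move at their own pace and stop on an object; the grip force is fixed at half the most. Time passes only in rows, so rows that do not move let the fingers close. It gives the time, the measured TCP pose, the force and the opening at its end, in the units of the state.
- status.read_state(): the state, without advancing time (a new reading comes with each control period).
- eyes.snapshot(name): name is "side" or "top"; returns a dict with "image" (480x640x3 uint8, red, green, blue), "fx", "fy", "cx", "cy" (pixels), "R" (3x3) and "t" (3): a world point X has camera coordinates R X + t. Camera axes: x right, y down, z forward; pixel columns grow to the right and rows downward; lengths in m; the calibration is good to about 2 mm. A picture is of the moment at which its call begins. There is no depth.
- order.finish_job(): hands the job in, once; it reports no verdict.
The state is a dict: "time_s": time; "qpos": joint angles; "dq": joint speeds; "joint_efforts": joint torques, N m; "tcp_pos": TCP position; "eef_rot": TCP orientation; "wrist_force": force on the tool from outside, world axes, zero at the start; "ft_torque": the same for the moment, N m; "opening": opening from 0.0 (shut) to 1.0 (fully open).
Only numpy, scipy, OpenCV 4.12 (cv2) and the standard library are available. Lean on these libraries where they do the work, as an engineer would, in place of code of your own. Each camera call takes 0.05 s, during which the arm holds its last target.

## Working session

There is one attempt and no reset: what is moved stays moved. The work goes in short steps, Python scripts to look and compute and a tool call to move; the robot and the scene stay as the last step left them, time stands still between calls to the robot, and variables do not carry over. Pictures are saved under pics/ and viewed, and the job is handed in when it is done.

Besides the shell and the picture viewer there is one more tool, called after ">>>" as name(argument=value, ...) on one line, values as JSON. step_arm: Moves the arm, as the interface text tells. Its arguments: {"type":"object","properties":{"commands":{"type":"array","items":{"type":"object","properties":{"hand":{"type":"number"},"dx":{"type":"number"},"dy":{"type":"number"},"dz":{"type":"number"},"ax":{"type":"number"},"ay":{"type":"number"},"az":{"type":"number"}}}}},"required":["commands"]}

```bash
mkdir -p pics; ls
python3 - <<'E'
from bench import status, eyes
import cv2, numpy as np
s=status.read_state(); print({k:np.round(v,3).tolist() for k,v in s.items()})
for n in ("side","top"):
    d=eyes.snapshot(n); cv2.imwrite(f"pics/{n}0.png",d["image"][:,:,::-1])
    print(n,d["fx"],d["fy"],d["cx"],d["cy"],np.round(d["R"],4).tolist(),np.round(d["t"],4).tolist())
E
```

```text
pics
{'time_s': 0.0, 'qpos': [1.186, 0.424, 1.631, 0.0, 1.089, -0.019], 'dq': [0.002, -0.001, -0.0, -0.0, -0.001, -0.001], 'joint_efforts': [0.0, -54.464, -27.366, 0.065, 0.023, -0.0], 'tcp_pos': [0.223, 0.583, 0.222], 'eef_rot': [2.588, 1.78, -0.002], 'wrist_force': [0.278, 0.198, -0.758], 'ft_torque': [-0.004, -0.024, 0.001], 'opening': 0.998}
side 534.3411291036706 534.3411291036706 328.3085939970172 241.1127619627831 [[0.8923, -0.451, 0.0192], [-0.2638, -0.5556, -0.7885], [0.3662, 0.6985, -0.6147]] [-0.4789, 0.2971, 1.0384]
top 518.4994625268278 518.4994625268278 313.6480848977292 238.1328706060956 [[-0.0272, -0.9994, -0.0191], [-0.9979, 0.0283, -0.0589], [0.0594, 0.0175, -0.9981]] [0.0574, 0.578, 1.317]
```

View pics/side0.png

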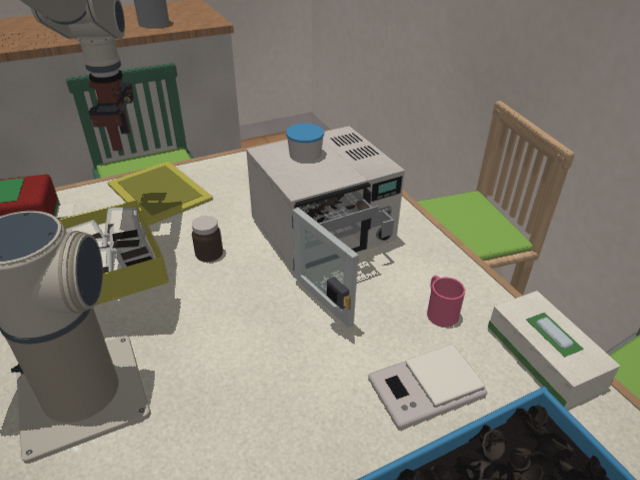

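View pics/top0.png

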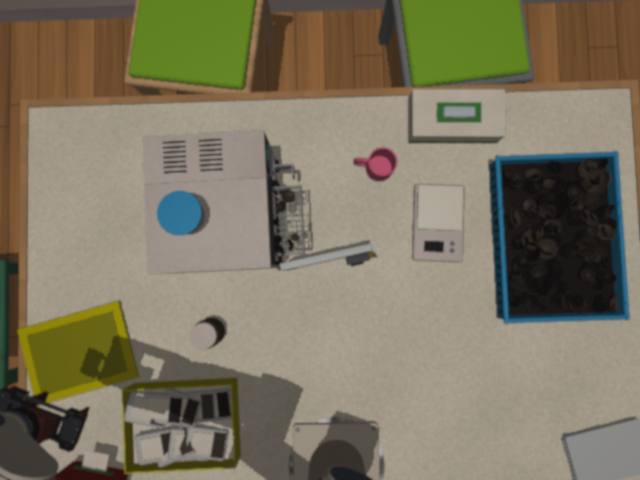

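Run:
```python
import cv2
t=cv2.imread("pics/top0.png");s=cv2.imread("pics/side0.png")
cv2.imwrite("pics/topc.png",cv2.resize(t[120:285,135:385],None,fx=3.2,fy=3.2,interpolation=cv2.INTER_CUBIC))
cv2.imwrite("pics/sidec.png",cv2.resize(s[120:335,240:480],None,fx=2.7,fy=2.7,interpolation=cv2.INTER_CUBIC))
```

```text
(no output)
```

View pics/topc.png

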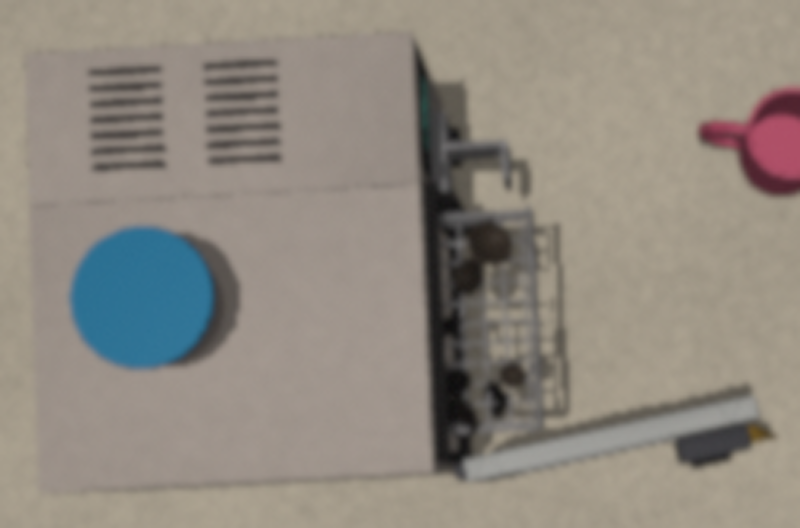

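View pics/sidec.png

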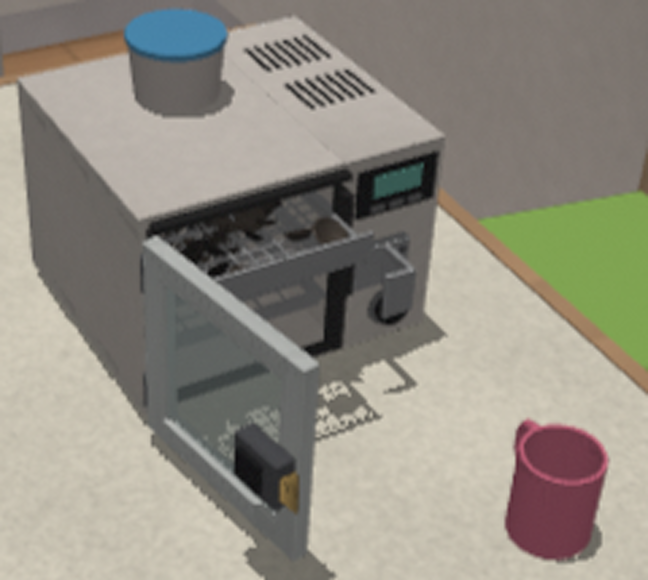

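```bash
cat > h.py <<'E'
import numpy as np, json
from bench import eyes
C=None
def cams():
    return {n:eyes.snapshot(n) for n in("side","top")}
def ray(d,uv,z):
    R=np.array(d["R"]);t=np.array(d["t"]);c=-R.T@t
    v=R.T@np.array([(uv[0]-d["cx"])/d["fx"],(uv[1]-d["cy"])/d["fy"],1])
    return c+v*(z-c[2])/v[2]
def proj(d,X):
    p=np.array(d["R"])@X+np.array(d["t"]); return np.array([d["fx"]*p[0]/p[2]+d["cx"],d["fy"]*p[1]/p[2]+d["cy"]])
E
python3 - <<'E'
from h import *
c=cams()
T=lambda u,v,z:ray(c["top"],(u/3.2+135,v/3.2+120),z)
S=lambda u,v,z:ray(c["side"],(u/2.7+240,v/2.7+120),z)
for n,a in dict(fr=(412,33,.225),fl=(434,472,.225),bl=(40,491,.225),br=(25,50,.225),tr=(533,209,.202),tl=(545,430,.202),h1=(461,459,.22),h2=(465,481,.22),e1=(748,387,.22),e2=(758,412,.22),bolt=(772,436,.11),kp=(515,150,.11)).items(): print("T",n,np.round(T(*a),4)[:2])
for n,a in dict(fr=(443,137,.225),fl=(146,220,.225),bl=(20,82,.225),tr=(372,237,.202),h2=(146,240,.22),e2=(303,372,.22),e1=(318,362,.22),bolt=(290,490,.11)).items(): print("S",n,np.round(S(*a),4)[:2])
# fits: scale, jar, mug
E
```

```text
T fr [0.8082 0.1412]
T fl [0.5059 0.1327]
T bl [0.5003 0.4015]
T br [0.8049 0.4095]
T tr [0.6872 0.0618]
T tl [0.5329 0.0575]
T h1 [0.5143 0.1146]
T h2 [0.4992 0.1123]
T e1 [ 0.5578 -0.082 ]
T e2 [ 0.5406 -0.0882]
T bolt [ 0.5264 -0.1084]
T kp [0.7475 0.0778]
S fr [0.8072 0.1385]
S fl [0.5126 0.1293]
S bl [0.5001 0.393 ]
S tr [0.6865 0.0575]
S h2 [0.5038 0.1097]
S e2 [ 0.5379 -0.0911]
S e1 [ 0.5532 -0.0858]
S bolt [ 0.5297 -0.0961]
```

>>> step_arm(commands=[{"hand":0,"dz":-4.5},{"hand":0,"dz":-4.5},{"hand":0,"dz":-4.5},{"hand":0,"dz":-4.5},{"hand":0,"dy":4.9,"dx":-0.2,"az":4.5},{"hand":0,"dy":4.9,"dx":-0.2,"az":4.5},{"hand":0,"dy":4.9,"dx":-0.2,"az":4.5},{"hand":0,"dy":4.9,"dx":-0.2,"az":4.5},{"hand":0,"dy":4.9,"dx":-0.2,"az":4.5},{"hand":0,"dy":4.9,"dx":-0.2,"az":4.5},{"hand":0,"dy":4.9,"dx":-0.2,"az":4.5},{"hand":0,"dy":4.9,"dx":-0.2,"az":4.5},{"hand":0,"dy":4.9,"dx":-0.2,"az":4.5},{"hand":0,"dy":4.9,"dx":-0.2,"az":4.5},{"hand":0,"dy":4.9,"dx":-0.2,"az":4.5},{"hand":0,"dy":4.9,"dx":-0.2,"az":4.5},{"hand":0,"dy":4.9,"dx":-0.2,"az":4.5},{"hand":0,"dy":4.9,"dx":-0.2,"az":4.5}])

```text
schema error: expected keys hand, dx, dy, dz, ax, ay, az
```

```bash
cat >> h.py <<'E'
from bench import status
from scipy.spatial.transform import Rotation as Ro
def st():
    s=status.read_state(); R=Ro.from_rotvec(s["eef_rot"]).as_matrix()
    print("t",round(s["time_s"],2),"tcp",np.round(s["tcp_pos"],4),"yaw",round(float(np.degrees(np.arctan2(R[1,0],R[0,0]))),1),"zax",np.round(R[:,2],3),"F",np.round(s["wrist_force"],1),"open",round(float(s["opening"]),2))
    return s,R
def to(*tgts):
    s,R=st(); p=np.array(s["tcp_pos"])
    for g in tgts:
        d=(R.T@(np.array(g)-p))*100; print(g,"tool cm",np.round(d,2),"len",round(float(np.linalg.norm(d)),2)); p=np.array(g)
E
python3 - <<'E'
from h import *
to((.63,.03,.26),(.63,.03,.18))
E
```

```text
t 0.2 tcp [0.2234 0.5833 0.2222] yaw 69.0 zax [-0.    -0.001 -1.   ] F [ 0.3 -0.2 -0.2] open 1.0
(0.63, 0.03, 0.26) tool cm [-37.14  57.76  -3.74] len 68.77
(0.63, 0.03, 0.18) tool cm [0.01 0.   8.  ] len 8.0
```

All keys are required in each row.

>>> step_arm(commands=[{"hand":0,"dx":0,"dy":0,"dz":-4.5,"ax":0,"ay":0,"az":0},{"hand":0,"dx":0,"dy":0,"dz":-4.5,"ax":0,"ay":0,"az":0},{"hand":0,"dx":0,"dy":0,"dz":-4.5,"ax":0,"ay":0,"az":0},{"hand":0,"dx":0,"dy":0,"dz":-4.5,"ax":0,"ay":0,"az":0},{"hand":0,"dx":-0.2,"dy":4.9,"dz":0,"ax":0,"ay":0,"az":4.5},{"hand":0,"dx":-0.2,"dy":4.9,"dz":0,"ax":0,"ay":0,"az":4.5},{"hand":0,"dx":-0.2,"dy":4.9,"dz":0,"ax":0,"ay":0,"az":4.5},{"hand":0,"dx":-0.2,"dy":4.9,"dz":0,"ax":0,"ay":0,"az":4.5},{"hand":0,"dx":-0.2,"dy":4.9,"dz":0,"ax":0,"ay":0,"az":4.5},{"hand":0,"dx":-0.2,"dy":4.9,"dz":0,"ax":0,"ay":0,"az":4.5},{"hand":0,"dx":-0.2,"dy":4.9,"dz":0,"ax":0,"ay":0,"az":4.5},{"hand":0,"dx":-0.2,"dy":4.9,"dz":0,"ax":0,"ay":0,"az":4.5},{"hand":0,"dx":-0.2,"dy":4.9,"dz":0,"ax":0,"ay":0,"az":4.5},{"hand":0,"dx":-0.2,"dy":4.9,"dz":0,"ax":0,"ay":0,"az":4.5}])

```text
time_s: 1.6
tcp_pos: [0.5717, 0.2484, 0.4069]
eef_rot: [3.075, 0.624, -0.005]
wrist_force: [0.8, 0.1, -0.2]
opening: 0.003
```

Run:
```python
from h import *
to((.63,.03,.40),(.63,.03,.26),(.63,.03,.18))
```

```text
t 1.6 tcp [0.5717 0.2484 0.4069] yaw 22.9 zax [-0.002 -0.004 -1.   ] F [ 0.8  0.1 -0.2] open 0.0
(0.63, 0.03, 0.4) tool cm [-3.14 22.38  0.77] len 22.61
(0.63, 0.03, 0.26) tool cm [ 0.05 -0.04 14.  ] len 14.0
(0.63, 0.03, 0.18) tool cm [ 0.03 -0.02  8.  ] len 8.0
```

>>> step_arm(commands=[{"hand":0,"dx":-0.1,"dy":4.6,"dz":0,"ax":0,"ay":0,"az":4.5},{"hand":0,"dx":-0.1,"dy":4.6,"dz":0,"ax":0,"ay":0,"az":4.5},{"hand":0,"dx":-0.1,"dy":4.6,"dz":0,"ax":0,"ay":0,"az":4.5},{"hand":0,"dx":0.3,"dy":4.6,"dz":0,"ax":0,"ay":0,"az":4.5},{"hand":0,"dx":0.5,"dy":4.5,"dz":0,"ax":0,"ay":0,"az":4.5},{"hand":0,"dx":0.5,"dy":0,"dz":2,"ax":0,"ay":0,"az":0},{"hand":0,"dx":0,"dy":0,"dz":4,"ax":0,"ay":0,"az":0},{"hand":0,"dx":0,"dy":0,"dz":4,"ax":0,"ay":0,"az":0},{"hand":0,"dx":0,"dy":0,"dz":3,"ax":0,"ay":0,"az":0},{"hand":0,"dx":0,"dy":0,"dz":0,"ax":0,"ay":0,"az":0}])

```text
time_s: 2.6
tcp_pos: [0.6384, 0.0075, 0.2728]
eef_rot: [3.135, -0.036, -0.002]
wrist_force: [0.1, -0.6, -0.3]
opening: 0.01
```

Run:
```python
from h import *
import cv2
to((.63,.03,.18))
c=cams()
cv2.imwrite("pics/s1.png",cv2.resize(c["side"]["image"][80:340,230:480,::-1],None,fx=2.3,fy=2.3,interpolation=cv2.INTER_CUBIC))
```

```text
t 2.6 tcp [0.6384 0.0075 0.2728] yaw -1.3 zax [-0.001 -0.006 -1.   ] F [ 0.1 -0.6 -0.3] open 0.01
(0.63, 0.03, 0.18) tool cm [-0.88 -2.28  9.26] len 9.58
```

View pics/s1.png

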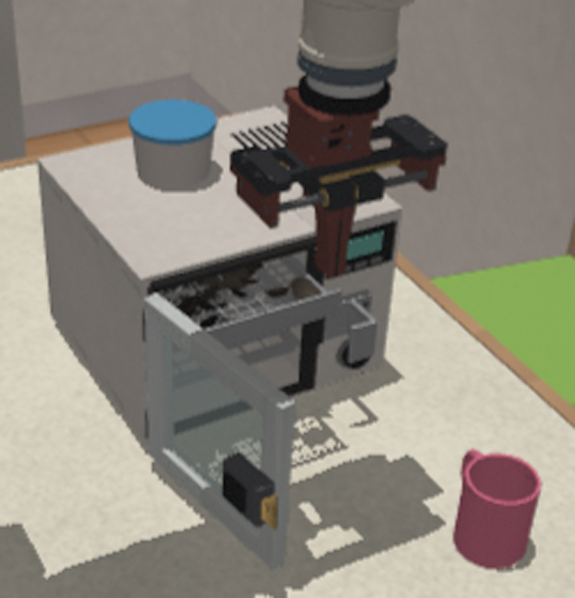

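>>> step_arm(commands=[{"hand":0,"dx":-0.3,"dy":0,"dz":3,"ax":4,"ay":0,"az":-1.3},{"hand":0,"dx":-0.5,"dy":0,"dz":3,"ax":0,"ay":0,"az":0},{"hand":0,"dx":0,"dy":0,"dz":2.2,"ax":0,"ay":0,"az":0},{"hand":0,"dx":0,"dy":0,"dz":0.5,"ax":0,"ay":0,"az":0},{"hand":0,"dx":0,"dy":0,"dz":0,"ax":0,"ay":0,"az":0}])

```text
time_s: 3.2
tcp_pos: [0.6426, 0.0122, 0.2018]
eef_rot: [-3.075, -0.006, -0.043]
wrist_force: [-0.8, -0.1, 1.3]
opening: 0.005
```

Run:
```python
from h import *
to((.63,.045,.186),(.63,.115,.186))
```

```text
t 3.2 tcp [0.6426 0.0122 0.2018] yaw 0.2 zax [ 0.028  0.066 -0.997] F [-0.8 -0.1  1.3] open 0.01
(0.63, 0.045, 0.186) tool cm [-1.29 -3.18  1.75] len 3.85
(0.63, 0.115, 0.186) tool cm [ 0.02 -6.98  0.46] len 7.0
```

>>> step_arm(commands=[{"hand":0,"dx":0,"dy":0,"dz":1.6,"ax":0,"ay":1.6,"az":0},{"hand":0,"dx":0,"dy":-1,"dz":0,"ax":0,"ay":0,"az":0},{"hand":0,"dx":0,"dy":-1,"dz":0,"ax":0,"ay":0,"az":0},{"hand":0,"dx":0,"dy":-1,"dz":0,"ax":0,"ay":0,"az":0},{"hand":0,"dx":0,"dy":-1,"dz":0,"ax":0,"ay":0,"az":0},{"hand":0,"dx":0,"dy":-1,"dz":0,"ax":0,"ay":0,"az":0}])

```text
time_s: 3.8
tcp_pos: [0.6487, 0.0665, 0.1998]
eef_rot: [-3.075, -0.006, -0.107]
wrist_force: [0.1, -2.8, -2.2]
opening: 0.006
```

Run:
```python
from h import *
to((.64,.115,.186))
```

```text
t 3.8 tcp [0.6487 0.0665 0.1998] yaw 0.1 zax [ 0.069  0.065 -0.995] F [ 0.1 -2.8 -2.2] open 0.01
(0.64, 0.115, 0.186) tool cm [-0.96 -4.75  1.62] len 5.11
```

>>> step_arm(commands=[{"hand":0,"dx":0,"dy":1,"dz":0,"ax":0,"ay":0,"az":0},{"hand":0,"dx":0,"dy":1,"dz":0,"ax":0,"ay":-2,"az":0},{"hand":0,"dx":-0.3,"dy":0.3,"dz":0.8,"ax":0,"ay":-2,"az":0},{"hand":0,"dx":-0.3,"dy":0,"dz":0.8,"ax":0,"ay":-1,"az":0},{"hand":0,"dx":-0.3,"dy":0,"dz":0.6,"ax":0,"ay":0,"az":0}])

```text
time_s: 4.3
tcp_pos: [0.6407, 0.046, 0.1765]
eef_rot: [-3.076, -0.015, 0.029]
wrist_force: [0.4, -0.1, -0.1]
opening: 0.007
```

Run:
```python
from h import *
to((.64,.115,.186))
```

```text
t 4.3 tcp [0.6407 0.046  0.1765] yaw 0.6 zax [-0.019  0.065 -0.998] F [ 0.4 -0.1 -0.1] open 0.01
(0.64, 0.115, 0.186) tool cm [-0.02 -6.95 -0.5 ] len 6.97
```

>>> step_arm(commands=[{"hand":0,"dx":0,"dy":0,"dz":-0.3,"ax":0,"ay":0.5,"az":0},{"hand":0,"dx":0,"dy":-0.8,"dz":-0.1,"ax":0,"ay":0,"az":0},{"hand":0,"dx":0,"dy":-0.8,"dz":0,"ax":0,"ay":0,"az":0},{"hand":0,"dx":0,"dy":-0.8,"dz":0,"ax":0,"ay":0,"az":0},{"hand":0,"dx":0,"dy":-0.8,"dz":0,"ax":0,"ay":0,"az":0},{"hand":0,"dx":0,"dy":-0.8,"dz":0,"ax":0,"ay":0,"az":0},{"hand":0,"dx":0,"dy":-0.8,"dz":0,"ax":0,"ay":0,"az":0}])

```text
time_s: 5.0
tcp_pos: [0.638, 0.0966, 0.1819]
eef_rot: [-3.078, -0.014, 0.02]
wrist_force: [0.1, -2.9, -2.2]
opening: 0.006
```

Run:
```python
from h import *
to((.64,.12,.186))
```

```text
t 5.0 tcp [0.638  0.0966 0.1819] yaw 0.6 zax [-0.013  0.063 -0.998] F [ 0.1 -2.9 -2.2] open 0.01
(0.64, 0.12, 0.186) tool cm [ 0.22 -2.36 -0.26] len 2.39
```

Tray slides at about 3 N. Home should be around TCP y ≈ 0.122.

>>> step_arm(commands=[{"hand":0,"dx":0,"dy":-0.6,"dz":0,"ax":0,"ay":0,"az":0},{"hand":0,"dx":0,"dy":-0.5,"dz":0,"ax":0,"ay":0,"az":0},{"hand":0,"dx":0,"dy":-0.5,"dz":0,"ax":0,"ay":0,"az":0},{"hand":0,"dx":0,"dy":-0.3,"dz":0,"ax":0,"ay":0,"az":0}])

```text
time_s: 5.4
tcp_pos: [0.6376, 0.1181, 0.1831]
eef_rot: [-3.078, -0.016, 0.02]
wrist_force: [0.6, -2.3, -2.9]
opening: 0.006
```

>>> step_arm(commands=[{"hand":0,"dx":0,"dy":-0.3,"dz":0,"ax":0,"ay":0,"az":0}])

```text
time_s: 5.5
tcp_pos: [0.6375, 0.1214, 0.1832]
eef_rot: [-3.078, -0.016, 0.021]
wrist_force: [-0.4, -1.9, -2.0]
opening: 0.004
```

>>> step_arm(commands=[{"hand":0,"dx":0,"dy":-0.3,"dz":0,"ax":0,"ay":0,"az":0}])

```text
time_s: 5.6
tcp_pos: [0.6374, 0.1244, 0.1834]
eef_rot: [-3.078, -0.016, 0.021]
wrist_force: [1.0, -8.0, -2.4]
opening: 0.003
```

>>> step_arm(commands=[{"hand":0,"dx":0,"dy":-0.1,"dz":0,"ax":0,"ay":0,"az":0}])

```text
time_s: 5.7
tcp_pos: [0.6374, 0.1245, 0.1834]
eef_rot: [-3.081, -0.017, 0.021]
wrist_force: [0.1, -10.5, -1.8]
opening: 0.004
```

>>> step_arm(commands=[{"hand":0,"dx":0,"dy":-0.1,"dz":0,"ax":0,"ay":0,"az":0}])

```text
time_s: 5.8
tcp_pos: [0.6374, 0.1244, 0.1834]
eef_rot: [-3.082, -0.017, 0.021]
wrist_force: [0.0, -6.2, -0.6]
opening: 0.005
```

>>> step_arm(commands=[{"hand":0,"dx":0,"dy":1,"dz":0,"ax":0,"ay":0,"az":0},{"hand":0,"dx":0,"dy":2.5,"dz":0,"ax":0,"ay":0,"az":0},{"hand":0,"dx":0,"dy":3,"dz":-1,"ax":0,"ay":0,"az":0},{"hand":0,"dx":0,"dy":3,"dz":-4,"ax":0,"ay":0,"az":0},{"hand":0,"dx":0,"dy":3,"dz":-4,"ax":-3.5,"ay":0,"az":0},{"hand":0,"dx":0,"dy":2,"dz":-3,"ax":0,"ay":0,"az":0},{"hand":0,"dx":-2,"dy":2,"dz":-1,"ax":0,"ay":0,"az":0},{"hand":0,"dx":-4.5,"dy":0,"dz":0,"ax":0,"ay":0,"az":0},{"hand":0,"dx":-4.5,"dy":0,"dz":0,"ax":0,"ay":0,"az":0},{"hand":0,"dx":-4,"dy":0,"dz":0,"ax":0,"ay":0,"az":0},{"hand":0,"dx":-2,"dy":0,"dz":0,"ax":0,"ay":0,"az":0}])

```text
time_s: 6.9
tcp_pos: [0.47, -0.055, 0.3146]
eef_rot: [-3.139, -0.012, 0.003]
wrist_force: [0.4, -0.4, 0.2]
opening: 0.007
```

Run:
```python
from h import *
import cv2
to((.49,-.06,.28),(.49,-.06,.175))
c=cams()
cv2.imwrite("pics/s2.png",cv2.resize(c["side"]["image"][80:340,230:480,::-1],None,fx=2.3,fy=2.3,interpolation=cv2.INTER_CUBIC))
cv2.imwrite("pics/t2.png",cv2.resize(c["top"]["image"][120:320,135:385,::-1],None,fx=2.8,fy=2.8,interpolation=cv2.INTER_CUBIC))
```

```text
t 6.9 tcp [ 0.47   -0.055   0.3146] yaw 0.4 zax [-0.002  0.003 -1.   ] F [ 0.4 -0.4  0.2] open 0.01
(0.49, -0.06, 0.28) tool cm [2.01 0.52 3.45] len 4.03
(0.49, -0.06, 0.175) tool cm [ 0.02  0.03 10.5 ] len 10.5
```

View pics/s2.png

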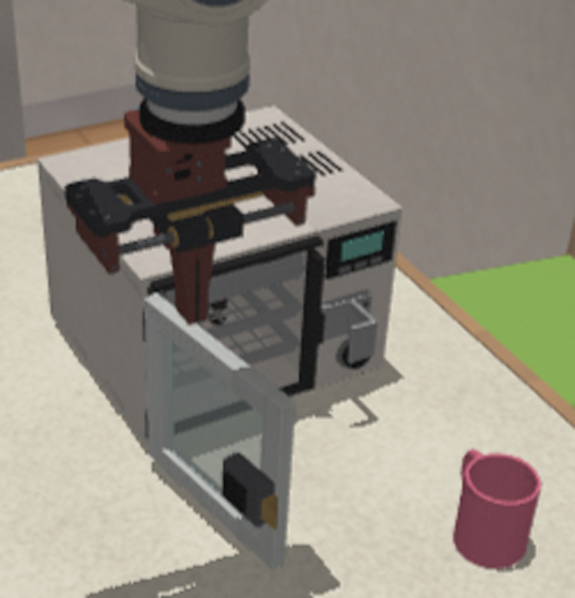

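View pics/t2.png

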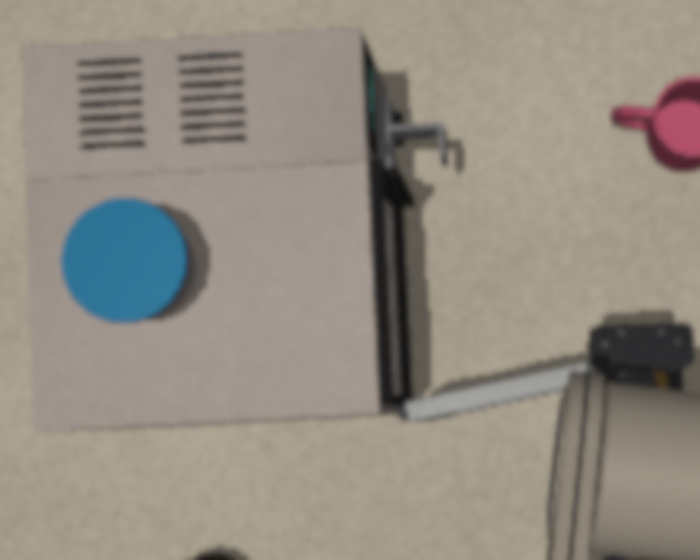

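>>> step_arm(commands=[{"hand":0,"dx":0,"dy":0,"dz":3,"ax":0,"ay":0,"az":0},{"hand":0,"dx":0,"dy":0,"dz":4,"ax":0,"ay":0,"az":0},{"hand":0,"dx":0,"dy":0,"dz":4,"ax":0,"ay":0,"az":0},{"hand":0,"dx":0,"dy":0,"dz":2,"ax":0,"ay":0,"az":0},{"hand":0,"dx":0,"dy":0,"dz":0.5,"ax":0,"ay":0,"az":0}])

```text
time_s: 7.5
tcp_pos: [0.4803, -0.0554, 0.1804]
eef_rot: [-3.138, -0.009, -0.024]
wrist_force: [-0.9, -0.5, 0.5]
opening: 0.009
```

```bash
cat >> h.py <<'E'
H=np.array([.5065,.115]);ps=np.radians(91.4)
xd=np.array([np.cos(ps),np.sin(ps)]);yd=np.array([-xd[1],xd[0]])
def dpose(a,r=.165):
    u=-np.sin(a)*xd-np.cos(a)*yd; n=-np.cos(a)*xd+np.sin(a)*yd
    cn=np.array([-np.sign(n[0])*.0135,-np.sign(n[1])*.010])  # corner toward door
    return H+u*r+n*.008-cn
E
python3 - <<'E'
from h import *
st()
for a in (1.38,1.3,1.2,1.1,1.,.9,.8,.7,.6,.5,.4,.3,.2,.1,.05,0): print(a,np.round(dpose(a),4))
E
```

```text
t 7.5 tcp [ 0.4803 -0.0554  0.1804] yaw 0.3 zax [ 0.016  0.003 -1.   ] F [-0.9 -0.5  0.5] open 0.01
1.38 [ 0.5204 -0.0579]
1.3 [ 0.5334 -0.0552]
1.2 [ 0.5491 -0.0504]
1.1 [ 0.5644 -0.044 ]
1.0 [ 0.5789 -0.0361]
0.9 [ 0.5925 -0.0268]
0.8 [ 0.6052 -0.0162]
0.7 [ 0.6168 -0.0044]
0.6 [0.6271 0.0085]
0.5 [0.636  0.0223]
0.4 [0.6436 0.037 ]
0.3 [0.6496 0.0524]
0.2 [0.6541 0.0683]
0.1 [0.6569 0.0846]
0.05 [0.6577 0.0928]
0 [0.6851 0.101 ]
```

>>> step_arm(commands=[{"hand":0,"dx":0.8,"dy":0,"dz":0,"ax":0,"ay":0,"az":0},{"hand":0,"dx":0.8,"dy":0,"dz":0,"ax":0,"ay":0,"az":0},{"hand":0,"dx":0.8,"dy":0,"dz":0,"ax":0,"ay":0,"az":0},{"hand":0,"dx":0.8,"dy":0,"dz":0,"ax":0,"ay":0,"az":0},{"hand":0,"dx":0.6,"dy":0,"dz":0,"ax":0,"ay":0,"az":0},{"hand":0,"dx":0.6,"dy":0,"dz":0,"ax":0,"ay":0,"az":0},{"hand":0,"dx":0.8,"dy":-0.2,"dz":0,"ax":0,"ay":0,"az":0},{"hand":0,"dx":0.8,"dy":-0.2,"dz":0,"ax":0,"ay":0,"az":0}])

```text
time_s: 8.3
tcp_pos: [0.5499, -0.0513, 0.186]
eef_rot: [-3.138, -0.008, -0.036]
wrist_force: [-0.7, 0.5, 0.8]
opening: 0.003
```

Run:
```python
from h import *
import cv2
st()
c=cams()
cv2.imwrite("pics/s3.png",cv2.resize(c["side"]["image"][80:340,230:480,::-1],None,fx=2.3,fy=2.3,interpolation=cv2.INTER_CUBIC))
```

```text
t 8.3 tcp [ 0.5499 -0.0513  0.186 ] yaw 0.3 zax [ 0.023  0.003 -1.   ] F [-0.7  0.5  0.8] open 0.0
```

View pics/s3.png

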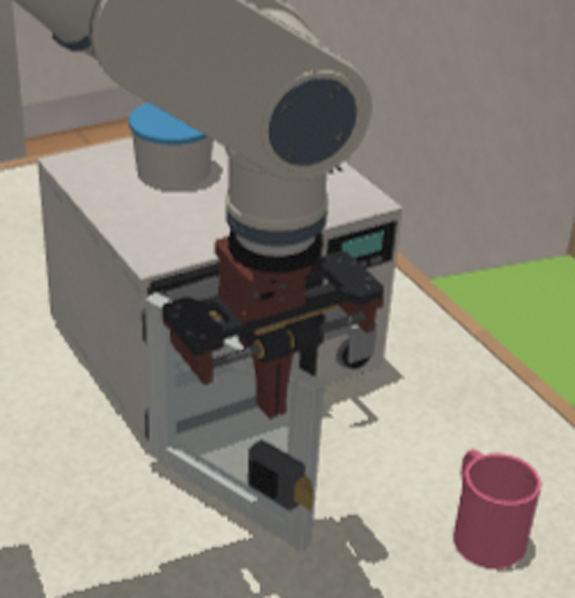

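>>> step_arm(commands=[{"hand":0,"dx":0.8,"dy":-0.3,"dz":0.1,"ax":0,"ay":0,"az":0},{"hand":0,"dx":0.8,"dy":-0.4,"dz":0.1,"ax":0,"ay":0,"az":0},{"hand":0,"dx":0.7,"dy":-0.4,"dz":0.1,"ax":0,"ay":0,"az":0},{"hand":0,"dx":0.7,"dy":-0.4,"dz":0.1,"ax":0,"ay":0,"az":0},{"hand":0,"dx":0.7,"dy":-0.5,"dz":0.1,"ax":0,"ay":0,"az":0},{"hand":0,"dx":0.6,"dy":-0.5,"dz":0.1,"ax":0,"ay":0,"az":0},{"hand":0,"dx":0.6,"dy":-0.5,"dz":0.1,"ax":0,"ay":0,"az":0},{"hand":0,"dx":0.6,"dy":-0.5,"dz":0.1,"ax":0,"ay":0,"az":0}])

```text
time_s: 9.2
tcp_pos: [0.6095, -0.0129, 0.1785]
eef_rot: [-3.138, -0.008, -0.036]
wrist_force: [-0.2, 0.3, 0.5]
opening: 0.008
```

Run:
```python
from h import *
st()
```

```text
t 9.2 tcp [ 0.6095 -0.0129  0.1785] yaw 0.3 zax [ 0.023  0.003 -1.   ] F [-0.2  0.3  0.5] open 0.01
```

>>> step_arm(commands=[{"hand":0,"dx":0.6,"dy":-0.6,"dz":0,"ax":0,"ay":0,"az":0},{"hand":0,"dx":0.5,"dy":-0.6,"dz":0,"ax":0,"ay":0,"az":0},{"hand":0,"dx":0.5,"dy":-0.6,"dz":0,"ax":0,"ay":0,"az":0},{"hand":0,"dx":0.5,"dy":-0.7,"dz":0,"ax":0,"ay":0,"az":0},{"hand":0,"dx":0.5,"dy":-0.7,"dz":0,"ax":0,"ay":0,"az":0},{"hand":0,"dx":0.4,"dy":-0.7,"dz":0,"ax":0,"ay":0,"az":0},{"hand":0,"dx":0.4,"dy":-0.7,"dz":0,"ax":0,"ay":0,"az":0},{"hand":0,"dx":0.4,"dy":-0.7,"dz":0,"ax":0,"ay":0,"az":0}])

```text
time_s: 10.0
tcp_pos: [0.6501, 0.0452, 0.1791]
eef_rot: [-3.138, -0.008, -0.034]
wrist_force: [-0.4, -0.6, 0.2]
opening: 0.006
```

Run:
```python
from h import *
import cv2
st()
c=cams()
cv2.imwrite("pics/s4.png",cv2.resize(c["side"]["image"][80:340,230:480,::-1],None,fx=2.3,fy=2.3,interpolation=cv2.INTER_CUBIC))
```

```text
t 10.0 tcp [0.6501 0.0452 0.1791] yaw 0.3 zax [ 0.022  0.003 -1.   ] F [-0.4 -0.6  0.2] open 0.01
```

View pics/s4.png

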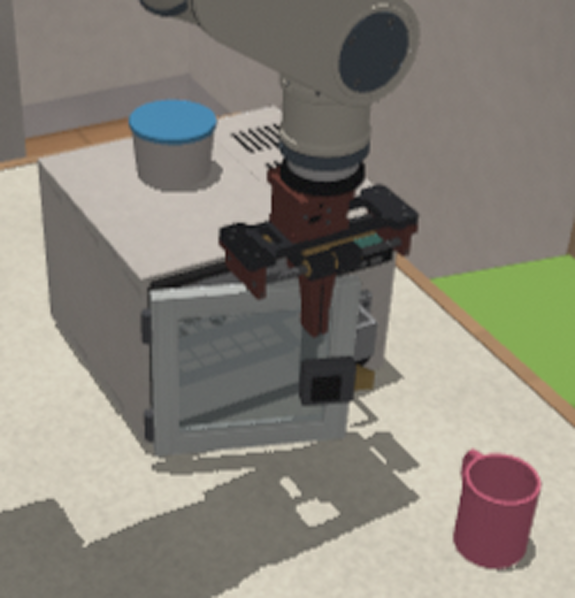

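>>> step_arm(commands=[{"hand":0,"dx":0.5,"dy":-0.6,"dz":0,"ax":0,"ay":0,"az":0},{"hand":0,"dx":0.5,"dy":-0.6,"dz":0,"ax":0,"ay":0,"az":0},{"hand":0,"dx":0.5,"dy":-0.6,"dz":0,"ax":0,"ay":0,"az":0},{"hand":0,"dx":0.3,"dy":-0.6,"dz":0,"ax":0,"ay":0,"az":0},{"hand":0,"dx":0.2,"dy":-0.5,"dz":0,"ax":0,"ay":0,"az":0},{"hand":0,"dx":0.1,"dy":-0.4,"dz":0,"ax":0,"ay":0,"az":0}])

```text
time_s: 10.7
tcp_pos: [0.6729, 0.0808, 0.1798]
eef_rot: [-3.138, -0.008, -0.035]
wrist_force: [0.0, -0.8, 0.5]
opening: 0.005
```

Run:
```python
from h import *
st()
```

```text
t 10.7 tcp [0.6729 0.0808 0.1798] yaw 0.3 zax [ 0.022  0.003 -1.   ] F [ 0.  -0.8  0.5] open 0.0
```

Now a ≈ 0.1; small steps with force read-out each time.

>>> step_arm(commands=[{"hand":0,"dx":0,"dy":-0.3,"dz":0,"ax":0,"ay":0,"az":0},{"hand":0,"dx":0,"dy":-0.2,"dz":0,"ax":0,"ay":0,"az":0}])

```text
time_s: 10.9
tcp_pos: [0.6733, 0.0857, 0.1798]
eef_rot: [-3.14, -0.009, -0.036]
wrist_force: [1.8, -5.2, -1.4]
opening: 0.005
```

>>> step_arm(commands=[{"hand":0,"dx":0,"dy":-0.2,"dz":0,"ax":0,"ay":0,"az":0}])

```text
time_s: 11.0
tcp_pos: [0.6734, 0.087, 0.1799]
eef_rot: [-3.141, -0.009, -0.037]
wrist_force: [0.7, -6.0, -0.7]
opening: 0.002
```

>>> step_arm(commands=[{"hand":0,"dx":0,"dy":-0.2,"dz":0,"ax":0,"ay":0,"az":0}])

```text
time_s: 11.1
tcp_pos: [0.6735, 0.0883, 0.1798]
eef_rot: [3.141, 0.009, 0.037]
wrist_force: [1.5, -3.4, -0.7]
opening: 0.006
```

>>> step_arm(commands=[{"hand":0,"dx":0,"dy":-0.2,"dz":0,"ax":0,"ay":0,"az":0}])

```text
time_s: 11.2
tcp_pos: [0.6736, 0.0901, 0.1799]
eef_rot: [3.141, 0.008, 0.038]
wrist_force: [0.2, -1.6, -0.4]
opening: 0.008
```

>>> step_arm(commands=[{"hand":0,"dx":0,"dy":-0.15,"dz":0,"ax":0,"ay":0,"az":0}])

```text
time_s: 11.3
tcp_pos: [0.6735, 0.0919, 0.1799]
eef_rot: [3.141, 0.007, 0.038]
wrist_force: [0.6, -0.3, -0.4]
opening: 0.004
```

>>> step_arm(commands=[{"hand":0,"dx":0,"dy":-0.15,"dz":0,"ax":0,"ay":0,"az":0}])

```text
time_s: 11.4
tcp_pos: [0.6734, 0.0936, 0.1799]
eef_rot: [-3.141, -0.007, -0.038]
wrist_force: [0.8, -0.6, -0.8]
opening: 0.006
```

>>> step_arm(commands=[{"hand":0,"dx":0,"dy":-0.1,"dz":0,"ax":0,"ay":0,"az":0}])

```text
time_s: 11.5
tcp_pos: [0.6735, 0.0939, 0.18]
eef_rot: [3.14, 0.008, 0.038]
wrist_force: [0.8, -9.1, -0.2]
opening: 0.004
```

>>> step_arm(commands=[{"hand":0,"dx":0,"dy":-0.1,"dz":0,"ax":0,"ay":0,"az":0}])

```text
time_s: 11.6
tcp_pos: [0.6735, 0.0939, 0.18]
eef_rot: [3.138, 0.008, 0.038]
wrist_force: [0.7, -7.7, 0.1]
opening: 0.005
```

Run:
```python
from h import *
import cv2
st()
c=cams()
cv2.imwrite("pics/s5.png",cv2.resize(c["side"]["image"][160:300,280:420,::-1],None,fx=4.2,fy=4.2,interpolation=cv2.INTER_CUBIC))
```

```text
t 11.6 tcp [0.6735 0.0939 0.18  ] yaw 0.3 zax [ 0.024 -0.003 -1.   ] F [ 0.7 -7.7  0.1] open 0.01
```

View pics/s5.png

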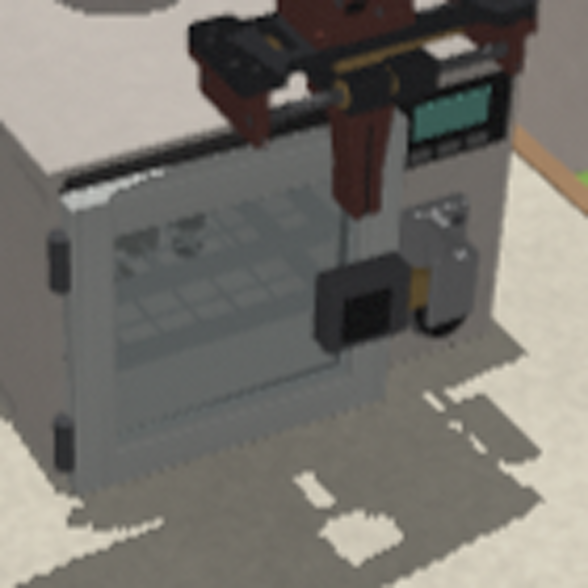

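>>> step_arm(commands=[{"hand":0,"dx":0,"dy":-0.14,"dz":0,"ax":0,"ay":0,"az":0}])

```text
time_s: 11.8
tcp_pos: [0.6734, 0.0938, 0.18]
eef_rot: [3.136, 0.008, 0.037]
wrist_force: [1.6, -9.3, 0.5]
opening: 0.007
```

>>> step_arm(commands=[{"hand":0,"dx":0,"dy":-0.14,"dz":0,"ax":0,"ay":0,"az":0}])

```text
time_s: 11.9
tcp_pos: [0.6734, 0.0937, 0.18]
eef_rot: [3.134, 0.008, 0.037]
wrist_force: [-0.7, -9.0, 0.7]
opening: 0.003
```

>>> step_arm(commands=[{"hand":0,"dx":0,"dy":0.2,"dz":0,"ax":0,"ay":0,"az":0},{"hand":0,"dx":0,"dy":0.4,"dz":0,"ax":0,"ay":0,"az":0},{"hand":0,"dx":0,"dy":1,"dz":0,"ax":0,"ay":0,"az":0},{"hand":0,"dx":0,"dy":2,"dz":0,"ax":0,"ay":0,"az":0},{"hand":0,"dx":0,"dy":3,"dz":0,"ax":0,"ay":0,"az":0},{"hand":0,"dx":0,"dy":3,"dz":0,"ax":0,"ay":0,"az":0},{"hand":0,"dx":0,"dy":2,"dz":0,"ax":0,"ay":0,"az":0},{"hand":0,"dx":0,"dy":0,"dz":0,"ax":0,"ay":0,"az":0}])

```text
time_s: 12.7
tcp_pos: [0.6732, -0.026, 0.1808]
eef_rot: [3.136, 0.012, 0.036]
wrist_force: [0.4, 0.1, 0.3]
opening: 0.007
```

Run:
```python
from h import *
import cv2
st()
c=cams()
cv2.imwrite("pics/s6.png",cv2.resize(c["side"]["image"][160:300,280:420,::-1],None,fx=4.2,fy=4.2,interpolation=cv2.INTER_CUBIC))
cv2.imwrite("pics/t6.png",cv2.resize(c["top"]["image"][120:280,235:385,::-1],None,fx=3.7,fy=3.7,interpolation=cv2.INTER_CUBIC))
```

```text
t 12.7 tcp [ 0.6732 -0.026   0.1808] yaw 0.4 zax [ 0.023 -0.005 -1.   ] F [0.4 0.1 0.3] open 0.01
```

View pics/s6.png

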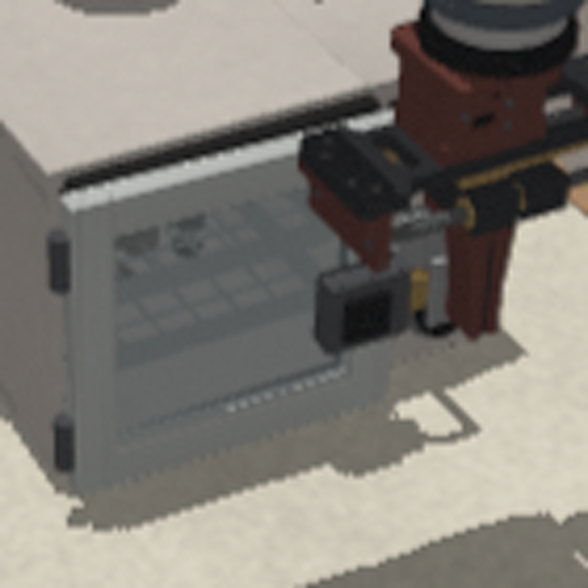

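View pics/t6.png

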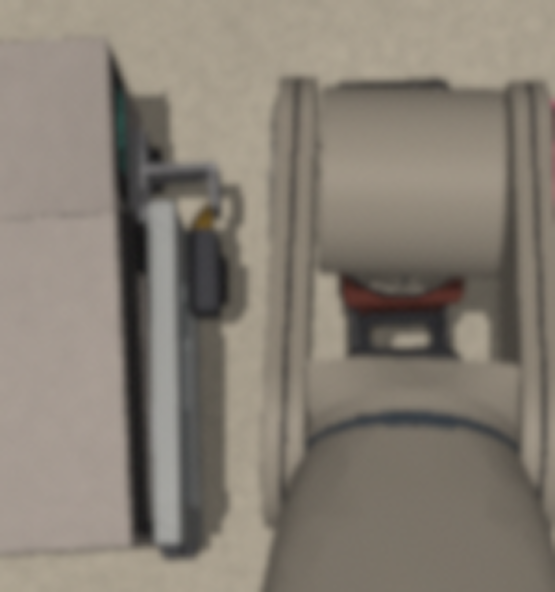

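>>> step_arm(commands=[{"hand":0,"dx":0,"dy":3,"dz":-3,"ax":0,"ay":0,"az":0},{"hand":0,"dx":0,"dy":2,"dz":-4,"ax":0,"ay":0,"az":0},{"hand":0,"dx":0,"dy":0,"dz":-4.5,"ax":0,"ay":0,"az":0},{"hand":0,"dx":-3,"dy":0,"dz":-4,"ax":0,"ay":0,"az":0},{"hand":0,"dx":-4.5,"dy":0,"dz":0,"ax":0,"ay":0,"az":0},{"hand":0,"dx":-4.5,"dy":0,"dz":0,"ax":0,"ay":0,"az":0},{"hand":0,"dx":-4.5,"dy":0,"dz":0,"ax":0,"ay":0,"az":0},{"hand":0,"dx":-4,"dy":0,"dz":0,"ax":0,"ay":0,"az":0},{"hand":0,"dx":-3,"dy":0,"dz":0,"ax":0,"ay":0,"az":0},{"hand":0,"dx":0,"dy":0,"dz":0,"ax":0,"ay":0,"az":0},{"hand":0,"dx":0,"dy":0,"dz":0,"ax":0,"ay":0,"az":0}])

```text
time_s: 13.9
tcp_pos: [0.4281, -0.0655, 0.3359]
eef_rot: [3.141, 0.038, 0.04]
wrist_force: [-0.2, -0.4, 0.6]
opening: 0.003
```

Run:
```python
from h import *
import cv2
st()
c=cams()
cv2.imwrite("pics/side7.png",c["side"]["image"][:,:,::-1])
cv2.imwrite("pics/s7.png",cv2.resize(c["side"]["image"][195:265,335:405,::-1],None,fx=8,fy=8,interpolation=cv2.INTER_CUBIC))
cv2.imwrite("pics/t7.png",cv2.resize(c["top"]["image"][150:220,260:330,::-1],None,fx=8,fy=8,interpolation=cv2.INTER_CUBIC))
t0=cv2.imread("pics/top0.png");cv2.imwrite("pics/t0b.png",cv2.resize(t0[220:290,320:390],None,fx=8,fy=8,interpolation=cv2.INTER_CUBIC))
```

```text
t 13.9 tcp [ 0.4281 -0.0655  0.3359] yaw 1.4 zax [ 0.025  0.    -1.   ] F [-0.2 -0.4  0.6] open 0.0
```

View pics/s7.png

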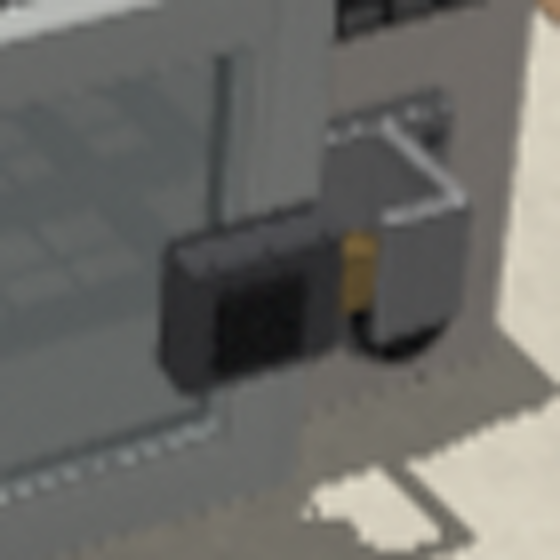

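View pics/t7.png

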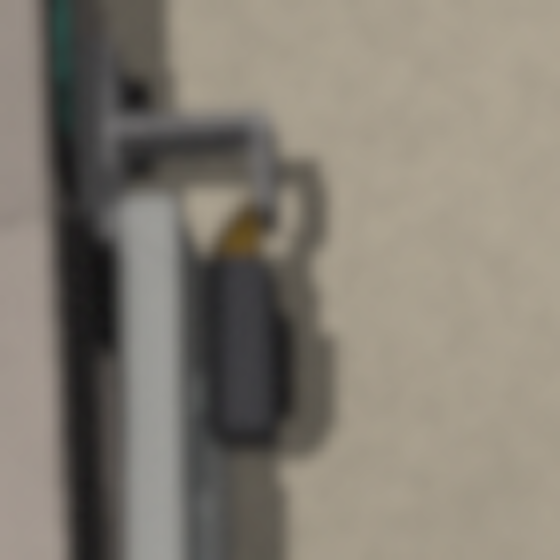

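View pics/t0b.png

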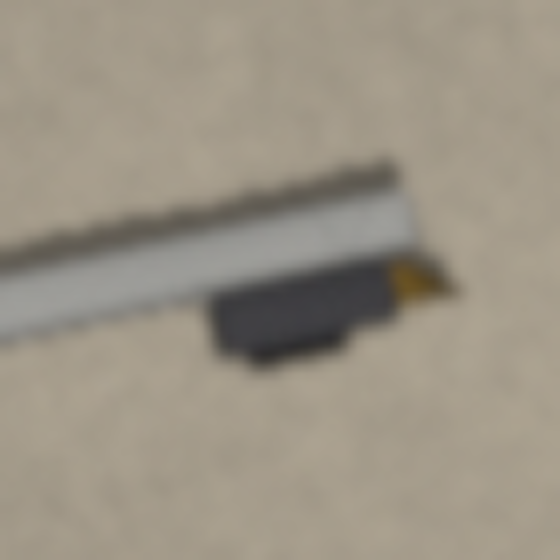

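View pics/side7.png

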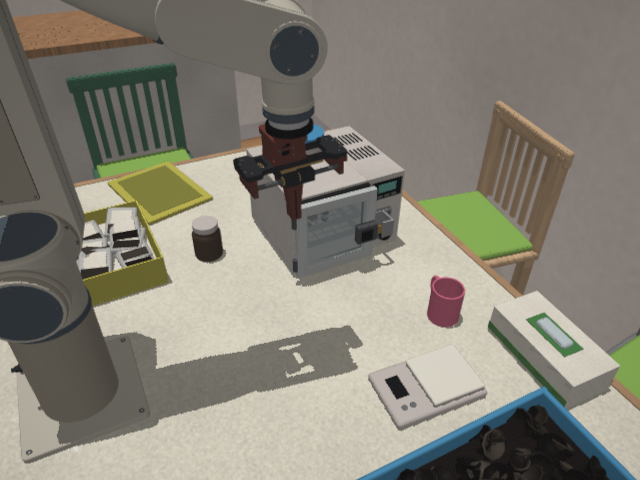

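Run:
```python
from h import *
import cv2
c=cams()
def gold(img,x0,y0,x1,y1):
    h=cv2.cvtColor(img,cv2.COLOR_BGR2HSV)[y0:y1,x0:x1].astype(int)
    m=(h[...,0]>10)&(h[...,0]<28)&(h[...,1]>110)&(h[...,2]>40)
    v,u=np.nonzero(m); return np.c_[u+x0,v+y0]
t0=cv2.imread("pics/top0.png"); t1=np.ascontiguousarray(c["top"]["image"][:,:,::-1])
for n,im,box in(("open",t0,(345,235,390,275)),("shut",t1,(280,165,300,190))):
    for z in(.12,):
        P=np.array([ray(c["top"],p,z)[:2] for p in gold(im,*box)])-H
        a=1.38 if n=="open" else 0.0
        u=-np.sin(a)*xd-np.cos(a)*yd; nn=-np.cos(a)*xd+np.sin(a)*yd
        print(n,len(P),"r max/min mm",np.round(1e3*(P@u).max(),1),np.round(1e3*(P@u).min(),1),"n",np.round(1e3*(P@nn).min(),1),np.round(1e3*(P@nn).max(),1))
# door face now: top edge pixels in latest pic
cv2.imwrite("pics/top8.png",t1)
```

```text
open 17 r max/min mm 217.0 205.5 n 16.7 25.9
shut 16 r max/min mm 214.4 204.7 n 22.8 30.5
```

Run:
```python
from bench import order
print(order.finish_job())
```

```text
the job is handed in; nothing more can be done
None
```

The tray is in, the door is shut, and as far as I can tell the latch has snapped home. I handed the job in at about 14 s, with the arm clear of everything. The interface gave no verdict.

- **Tray:** I pushed it in with the closed fingers at about 3 N. It stopped firmly, with at most 10.5 N read while pressing, and a picture afterwards showed it home. My first contact was too high, right at the lip's top edge, so I backed off, lowered the tool and pushed again.
- **Door:** I swung it at roughly 0.5 to 1 rad/s, then moved in 1 to 3 mm steps for the last part. The force rose to about 6 N, fell to nearly 0, then met a firm stop at about 9 N. That fits the bolt passing the lip, snapping out and the door reaching its buffer.
- **Checks after letting go:**
  - The latch case had not moved by more than about a pixel.
  - The bolt tip measured about 214 mm from the hinge, against 217 mm when the door was open. About 208 mm would mean it was still pushed in. The keeper partly hides the tip, so this is the main evidence rather than a direct view.
  - I did not pull on the door to test it.
  - The mug, jar and scale looked unmoved in the last side picture. The tub was partly hidden there, but it had not moved in the top picture taken just after the tray push, and the gripper did not go near it after that.

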